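# Clamp a backing plate in the draw-latch fixture

### The arm

A 7-joint arm with a two-finger parallel gripper is mounted at the origin on a cart in front of the work surface, level with it; the furniture and walls round the work are solid. World frame = base frame: x ahead of the robot, y to its left, z up, the work surface at z = 0. Lengths are in m, angles in rad, forces in N, time in s.
With the tool pointing down it reaches from about 0.425 to 0.825 m from the base axis. Payload 3.6 kg.
Tool frame: the origin (TCP) lies on the mounting face of the last link; the fingertips stand 173 mm ahead of it and the grasp point (between the pads) lies 155 mm ahead of it; z points along the fingers, y is the line along which they close (so a half turn about z gives the same grasp; the last joint's range is limited). The gripper opens to 85 mm and grips with 20 to 120 N. Pads are 22 mm wide; open, the fingers measure 114 mm over their backs; the gripper's body (76 mm by 85 mm) begins 54 mm behind the grasp point. The pads swing forward as they close: fully open they stand 13 mm farther back than shut.
Start: joints at [1.317, 0.615, -0.013, 1.423, 0.008, 1.103, -0.04], TCP at [0.146, -0.633, 0.405] pointing down, gripper open.
Joint ranges: [-3.12, 3.12], [-0.3, 2.06], [-1.34, 1.32], [0.26, 2.42], [-1.36, 4.5], [0.01, 1.98], [-2.84, 2.84]. Speed limits (rad/s): [2.79, 2.79, 3.14, 3.14, 3.14, 3.14, 3.14].

### API

Orientations are given as a 3x3 rotation matrix whose columns are the frame's x, y, z axes.
In Python, from bench import arm, viewer gives the robot as it stands. The module is installed in compiled form; this text tells all that it offers.
- The arm moves only by the tool arm_command, never from a script. Its argument "plan" is a list of rows, each a list of 3 entries, a list of its own where there are three numbers: the shift along the tool's x, y, z in cm, then the turn, a rotation vector about the tool's x, y, z in degrees, then the finger opening in cm, from 0 to 8.54. In form: [[[tx, ty, tz], [rx, ry, rz], hand], ...]. A call has 1 to 12 rows; each row shifts and turns the commanded pose from where the row before left it, along the tool's axes as they then stand; what a row does not reach is not made up. A row lasts 1/10 s, in which the tool goes at most 50 mm and 8.59 degrees, less where a joint would pass 70% of its speed; a pose out of reach is approached as far as the arm can. A call with a gripper value outside its range is refused whole. The fingers move at their own pace and stop on an object; "grip_force" is the grip in N (left out, the last holds). Time passes only in rows, so rows that do not move let the fingers close. It gives the time, the measured TCP pose, the force, the opening and the grip force at its end, in the units of the state.
- arm.sense(): the state, without advancing time (a new reading comes with each control period).
- viewer.grab_frame(name): name is "scene" or "top" or "wrist"; returns (picture, depth): 384x512x3 uint8, blue, green, red; 384x512 float32, m along the optical axis (not along the pixel's ray), 0 where there is no reading.
- viewer.calibration(name): a dict with "vfov" (degrees; the focal length in pixels is half the picture's height over the tangent of half this angle, whatever the lens; pixels are square), "cx", "cy" (the principal point, pixels), "D" ([k1, k2, p1, p2, k3] as OpenCV has them; the pictures are not rectified), "world_to_cam" (4x4, takes a point from world to camera coordinates); the wrist camera has in their place "hand_eye" (4x4, takes a point from camera to tool coordinates, whose origin is the TCP and whose axes are the flange's). Camera axes: x right, y down, z forward; pixel columns grow to the right and rows downward; lengths in m; the calibration is good to about 2 mm. A picture is of the moment at which its call begins: read the wrist's pose just before it. calibration takes no time and is no camera call.
- arm.close_job(): hands the job in; it is judged then, once.
Trained networks look in the newest picture that a camera, given by its name, has taken for a name from the list of things; names that differ only in an ending like _2 or _b are one class to them, and where a whole thing is asked for, a point or a joint stands for the part that bears it (a point fixed in the world has none). Each returns a list of dicts, best first, with "confidence" (0 to 1); they miss things now and then, are a little off and sometimes report something else, mostly with a low value. They report only what shows in the picture. A call takes as long as a camera call. They do not tell look-alikes from the thing itself.
- viewer.spot_in(target, camera): "pixel" ([column, row] in pixels, amid what is visible of it).
- viewer.pinpoint(target, camera): "pixel" ([column, row] in pixels: a listed point, or the origin of a listed thing).
The state is a dict: "time_s": time; "joint_positions": joint angles; "joint_vel": joint speeds; "tau": joint torques, N m; "tcp_pos": TCP position; "eef_rot": TCP orientation; "ft_force": force on the tool from outside, world axes, zero at the start; "torque": the same for the moment, N m; "gripper_width": opening from 0.0 (shut) to 1.0 (fully open); "finger_force": force on a finger pad.
Only numpy, scipy, OpenCV 4.12 (cv2) and the standard library are available. Lean on these libraries where they do the work, as an engineer would, in place of code of your own. Each camera call takes 0.05 s, during which the arm holds its last target. There are 200 camera calls.

### The job

Find the polisher's spare backing plate (the flat dark disc with the bare threaded boss on top) and lay it boss up in the gap between the V-jaw and the sliding jaw of the clamping fixture. Then hook the draw latch's loop over the leaning keeper on the sliding jaw, and press the lever down flat past centre, so that the latch stays shut by itself and the plate is clamped. Leave the other things on the table where they stand.

Things in the scene. Friction and masses are not known exactly. Their poses are not given: they have to be found in the camera images.
- backing_plate: the part to clamp: dark disc 75 mm across and 14 mm thick, with a bare boss 16 mm across standing 12 mm higher in the middle of its top (26 mm in all), about 75 g; pinch it by the boss. Origin: centre of the underside, z up. It lies on the table in one of four places, two left and two right of the fixture; the other three hold similar discs.
- fixture: clamping fixture, screwed to the table: aluminium base 190 x 270 x 12 mm. Origin: centre of its underside; x across (190 mm), y along (270 mm) from the lever's end to the sliding jaw's end, z up; place and yaw (up to 0.3 rad) vary. The jaws are in the lane at x = -45 mm, the latch in the lane at x = +50 mm. A fixed V-jaw (dark steel, top 26 mm above the table) stands at the nest's -y side.
- nest (a point): centre of the disc when it is clamped, on the base's top face (the disc's underside rests here, 12 mm above the table; at x -45, y 5 mm of the fixture), same axes as the fixture. The seated disc touches the V-jaw to its -y side; the sliding jaw closes from +y.
- jaw (a joint): sliding jaw (dark steel, face 74 mm wide, top 28 mm above the table), slides along the fixture's y with about 1.5 N of friction; m, 0.012 when it touches a disc seated against the V-jaw, more when more open (stop at 0.036). It starts open by 7 to 20 mm more than the disc needs. It carries the keeper.
- keeper (a point): root of the keeper's far face on the sliding jaw's slab, 24 mm above the table; fixture's axes, moves with the jaw. The keeper is a steel plate 24 mm wide (x), 6 mm thick, about 20 mm tall, leaning 25 degrees to +y: its top overhangs this point by 8 mm. The loop's bar must come down on the slab on its +y side (22 mm of slab); drawn tight, the bar's middle is 7 mm from here in +y and 4 to 7 mm up.
- lever_pivot (a point): the lever's hinge axis (parallel to the fixture's x), 34 mm above the table, at x 50, y -35 mm of the fixture.
- lever (a joint): lever of the draw latch, rad: 0 = flat, shut, pointing to the fixture's -y; grows as the free end rises and swings over towards the keeper (1.57 upright, stop 2.5). 0.06 N m of friction holds it where left. Hooked, with a disc in the jaws, the loop's springs tighten (to about 20 N) in the last part of the way, some 5 N at the free end; below about 0.25 they pull it shut against its stop.
- lever_tip (a point): on the outer face (up when shut) of the lever's handle, a steel plate 32 mm wide, 4 mm thick; 82 mm from the pivot, 45 mm above the table when shut. A 5 mm lip stands up at the very end, 8 mm farther out. Turns with the lever: z is that face's outward normal, -y runs towards the free end.
- loop_bar (a point): middle of the loop's steel cross bar (8 mm thick, 48 mm long along the fixture's x). Two 6 mm side rods, 24 mm to each side, run 124 mm back along the loop's -y (springs let them stretch a few mm) to the crank pin. The loop starts lying short of the keeper or on top of it, not hooked. Its y points away from the pin, its z up.
- crank_pin (a point): pin on the lever on which the loop swings, parallel to the fixture's x, 28 mm from the lever pivot: at lever angle q it is 28*cos(q-0.2) mm to the -y side of the pivot and 28*sin(q-0.2) mm above it. The loop swings freely on it and drops by its weight; pulling the loop along y swings the lever too.
- loop_fin (a point): centre of the loop's grip fin, an upright steel plate 6 mm thick (across, along the fixture's x), 30 mm long and 30 mm high, standing on a tongue beyond the bar: 29 mm beyond the bar (+y of the loop) and 17 mm above it (loop's z). Pinch it from above across its thickness.
- pad_white: white foam pad, disc 77 mm across, 27 mm high; origin at the centre of the underside; leave alone
- applicator: foam applicator, disc 79 mm across, 18 mm high; origin at the centre of the underside; leave alone
- wax_tin: tin with lid, 80 mm across, 34 mm high; origin at the centre of the underside; leave alone
- squeeze_bottle: tall bottle with a cone nozzle, 69 mm across, 225 mm high, standing behind on the right; origin at the centre of the underside; leave alone
- torch: torch standing on end, 31 mm across, 109 mm high, between the two right discs; origin at the centre of the underside; leave alone
- jar_purple: jar, 60 mm across, 72 mm high, behind the fixture; origin at the centre of the underside; leave alone
- touchup_bottle: small bottle, 26 mm across, 74 mm high, between the two left discs; origin at the centre of the underside; leave alone
Mind the look-alikes: they are no part of the job. Leave any purple look-alike of the backing_plate alone.

How it is judged:
On the way, in this order (a step that is already met when the one before it is completed fails the run):
1. the backing plate lies flat between the jaws, boss up and let go (horizontal distance between backing_plate and nest below 0.025 m and z of backing_plate in the frame of nest below 0.004 m and angle between backing_plate's own z axis and vertical below 0.08 rad and contact force between backing_plate and the fingers below 0.1 N and linear speed of backing_plate below 0.02 m/s), for 0.2 s.
2. the loop's bar is down behind the keeper, with the lever still up (y of loop_bar in the frame of keeper between 0.002 and 0.035 m and z of loop_bar in the frame of keeper between -0.004 and 0.012 m and value of joint lever above 0.5 rad), for 0.2 s.
3. the lever is flat and the plate clamped (y of loop_bar in the frame of keeper between 0.002 and 0.035 m and z of loop_bar in the frame of keeper between -0.004 and 0.012 m and horizontal distance between backing_plate and nest below 0.008 m and z of backing_plate in the frame of nest below 0.004 m and angle between backing_plate's own z axis and vertical below 0.08 rad and value of joint lever below 0.08 rad), for 0.2 s.
At the end, for the whole second after the job is handed in: The backing plate lies flat, boss up, at rest, within 8 mm of the nest point (tilt under 0.08 rad); the loop bar is down behind the keeper (2 to 35 mm past its root, under 12 mm above the slab); the lever is flat (under 0.08 rad); the jaw joint reads 8 to 17 mm (all of step 3 and value of joint jaw between 0.008 and 0.017 m and linear speed of backing_plate below 0.01 m/s); the robot touches nothing.
It fails at once if another thing on the table pushed more than 30 mm away (distance of any of pad_white, applicator, wax_tin, squeeze_bottle, torch, jar_purple, touchup_bottle from where it was at the start of the episode above 0.03 m).
It fails at once if another thing tipped over (angle between any of pad_white, applicator, wax_tin, squeeze_bottle, torch, jar_purple, touchup_bottle's own z axis and vertical above 0.5 rad).
It also fails if it takes over 64 s, if anything falls off the work surface, if the arm or the gripper's body presses on something with over 40 N, if the wrist force passes 120 N, or if a joint passes its speed limit or range.

## Working session

There is one attempt and no reset: what is moved stays moved. The work goes in short steps, Python scripts to look and compute and a tool call to move; the robot and the scene stay as the last step left them, time stands still between calls to the robot, and variables do not carry over. Pictures are saved under pics/ and viewed, at most 12 in all, crops included, and the job is handed in when it is done.

Besides the shell and the picture viewer there is one more tool, called after ">>>" as name(argument=value, ...) on one line, values as JSON. arm_command: Moves the arm, as the interface text tells. Its arguments: {"type":"object","properties":{"plan":{"type":"array"},"grip_force":{"type":"number"}},"required":["plan"]}

```bash
mkdir -p pics; cat > h.py <<'E'
import numpy as np, cv2, json
from bench import arm, viewer
def cal(name):
    c=viewer.calibration(name); f=192/np.tan(np.radians(c['vfov'])/2)
    K=np.array([[f,0,c['cx']],[0,f,c['cy']],[0,0,1]]); 
    if name=='wrist':
        s=arm.sense(); T=np.eye(4); T[:3,:3]=s['eef_rot']; T[:3,3]=s['tcp_pos']; M=T@np.array(c['hand_eye'])
    else: M=np.linalg.inv(np.array(c['world_to_cam']))
    return K,np.array(c['D'],float),M
def ray(px,C):
    K,D,M=C; u=cv2.undistortPoints(np.array([[px]],float),K,D)[0,0]
    return M[:3,3],M[:3,:3]@np.array([u[0],u[1],1.])
def atz(px,C,z):
    o,d=ray(px,C); return o+d*(z-o[2])/d[2]
def atd(px,C,dep):
    o,d=ray(px,C); r,c=int(round(px[1])),int(round(px[0])); w=dep[max(r-1,0):r+2,max(c-1,0):c+2]; w=w[w>0]
    return o+d*np.median(w) if w.size else None
def proj(P,C):
    K,D,M=C; W=np.linalg.inv(M); r,_=cv2.Rodrigues(W[:3,:3]); return cv2.projectPoints(np.array([P],float),r,W[:3,3],K,D)[0][0,0]
E
python3 - <<'E'
from h import *
np.set_printoptions(precision=4,suppress=True)
for n in('scene','top'):
    C=cal(n); im,d=viewer.grab_frame(n); cv2.imwrite(f'pics/{n}0.png',im); np.save(f'{n}_d.npy',d)
    print(n,C[2][:3,3])
    Z=dict(backing_plate=0,nest=.012,keeper=.024,lever_pivot=.034,fixture=0,loop_bar=None,loop_fin=None,lever_tip=None,crank_pin=None,pad_white=0,applicator=0,wax_tin=0,torch=0,touchup_bottle=0,jar_purple=0,squeeze_bottle=0)
    for k,z in Z.items():
        for r in viewer.pinpoint(k,n)[:3]:
            print(k,round(r['confidence'],2),np.round(r['pixel']),'depth',atd(r['pixel'],C,d),'z',None if z is None else atz(r['pixel'],C,z)[:2])
print(arm.sense()['time_s'],arm.sense()['eef_rot'])
E
```

```text
scene [-0.3923  0.6047  0.8672]
backing_plate 0.49 [335. 169.] depth [ 0.557  -0.3224  0.0112] z [ 0.5694 -0.3345]
backing_plate 0.42 [316. 189.] depth [0.0457 0.2146 0.4476] z [ 0.5129 -0.2015]
nest 0.87 [264. 213.] depth [0.4902 0.0215 0.0119] z [0.49   0.0216]
nest 0.58 [186. 268.] depth [0.3956 0.3262 0.0243] z [0.4071 0.3221]
keeper 0.56 [223. 206.] depth [0.5775 0.1132 0.0237] z [0.5771 0.1134]
lever_pivot 0.78 [251. 186.] depth [ 0.6084 -0.0064  0.0324] z [ 0.6065 -0.0052]
fixture 0.9 [254. 209.] depth [0.5243 0.0347 0.0094] z [0.5343 0.0285]
loop_bar 0.68 [228. 198.] depth [0.5814 0.0949 0.0438] z None
loop_bar 0.52 [335. 170.] depth [ 0.5541 -0.3207  0.0117] z None
loop_bar 0.34 [253. 207.] depth [0.5357 0.03   0.0101] z None
loop_fin 0.67 [215. 200.] depth [0.5765 0.1407 0.0576] z None
lever_tip 0.96 [262. 165.] depth [ 0.6104 -0.0505  0.0958] z None
crank_pin 0.88 [257. 182.] depth [ 0.5859 -0.0176  0.0582] z None
pad_white 0.71 [190. 270.] depth [0.3841 0.3208 0.0265] z [0.4086 0.3118]
applicator 0.97 [160. 234.] depth [0.5659 0.3295 0.018 ] z [0.5862 0.3237]
wax_tin 0.83
[... 1494 characters left out ...]
in 0.62 [377. 261.] depth [ 0.3974 -0.3108  0.035 ] z [ 0.3974 -0.3217]
wax_tin 0.39 [257. 181.] depth [0.6008 0.0014 0.0164] z [0.604  0.0014]
torch 0.52 [380. 228.] depth [ 0.4808 -0.3203  0.0398] z [ 0.4841 -0.3331]
touchup_bottle 0.43 [249. 222.] depth [0.4897 0.0202 0.0131] z [0.4908 0.0204]
touchup_bottle 0.41 [140. 221.] depth [0.4835 0.3062 0.0244] z [0.4855 0.3133]
jar_purple 0.85 [278. 131.] depth [ 0.7254 -0.0506  0.0721] z [ 0.7495 -0.0548]
jar_purple 0.6 [222. 186.] depth [0.5783 0.0928 0.0475] z [0.5869 0.0969]
squeeze_bottle 0.96 [348. 147.] depth [ 0.682  -0.2282  0.0888] z [ 0.7082 -0.2497]
1.7 [[ 0.9744  0.2249 -0.    ]
 [ 0.2249 -0.9744  0.0001]
 [-0.     -0.0001 -1.    ]]
```

View pics/top0.png

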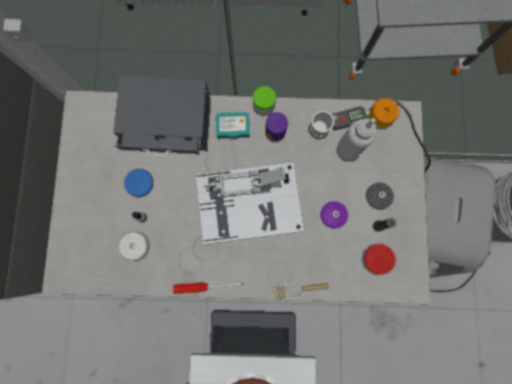

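View pics/scene0.png

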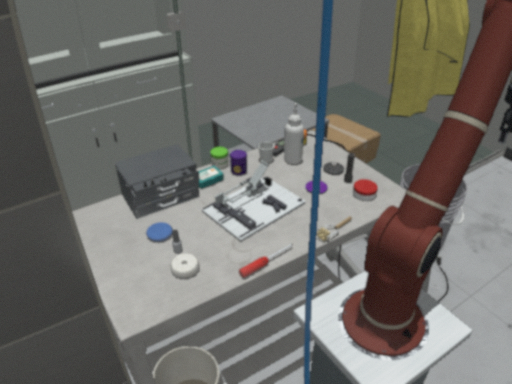

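The dark disc with a boss is at top pixel (380,194), which is about (0.575,-0.33). The purple look-alike is at (334,217). The fixture is in the middle with a yaw of about +0.12, and the loop is lying near the keeper. I'll move above the plate.

>>> arm_command(plan=[[[4.0,-1.65,0],[0,0,0],5],[[4.0,-1.65,0],[0,0,0],5],[[4.0,-1.65,0],[0,0,0],5],[[4.0,-1.65,0],[0,0,0],5],[[4.0,-1.65,0],[0,0,0],5],[[4.0,-1.65,0],[0,0,0],5],[[4.0,-1.65,0],[0,0,0],5],[[4.0,-1.65,0],[0,0,0],5],[[4.0,-1.65,0],[0,0,0],5],[[4.0,-1.65,0],[0,0,0],5],[[4.0,-1.65,0],[0,0,0],5],[[4.0,-1.65,0],[0,0,0],5]], grip_force=40)

```text
time_s: 2.9
tcp_pos: [0.5706, -0.3313, 0.4049]
eef_rot: [[0.974, 0.225, 0.0], [0.225, -0.974, -0.0], [0.0, 0.0, -1.0]]
ft_force: [0.0, -0.7, -0.3]
gripper_width: 0.588
finger_force: 0.0
```

```bash
python3 - <<'E'
from h import *
np.set_printoptions(precision=4,suppress=True)
s=arm.sense(); print(s['time_s'],s['tcp_pos'],s['eef_rot'],s['joint_positions'],s['ft_force'])
C=cal('wrist'); im,d=viewer.grab_frame('wrist'); cv2.imwrite('pics/w1.png',im)
print(C[2])
for k in('backing_plate','torch','squeeze_bottle'):
    for r in viewer.pinpoint(k,'wrist')[:2]: print(k,r['confidence'],r['pixel'],atd(r['pixel'],C,d),atz(r['pixel'],C,0))
E
```

```text
2.9 [ 0.5706 -0.3313  0.4049] [[ 0.9744  0.2248  0.0003]
 [ 0.2248 -0.9744 -0.0002]
 [ 0.0002  0.0003 -1.    ]] [ 0.5119  0.6312 -0.0342  1.3909  0.0225  1.1196 -0.8696] [ 0.0177 -0.707  -0.2652]
[[ 0.2249 -0.9293 -0.293   0.6448]
 [-0.9744 -0.2147 -0.0671 -0.3149]
 [-0.0005  0.3006 -0.9537  0.3737]
 [ 0.      0.      0.      1.    ]]
backing_plate 0.97 [143.8, 176.6] [ 0.5225 -0.2113  0.0167] [ 0.5168 -0.2064  0.    ]
backing_plate 0.94 [256.4, 149.7] [ 0.5808 -0.3299  0.0139] [ 0.5784 -0.3305  0.    ]
torch 0.95 [238.0, 215.7] [ 0.5032 -0.3261  0.0246] [ 0.4933 -0.3269  0.    ]
squeeze_bottle 0.68 [210.6, 18.1] [ 0.6828 -0.2747  0.1348] [ 0.7043 -0.252   0.    ]
```

View pics/w1.png

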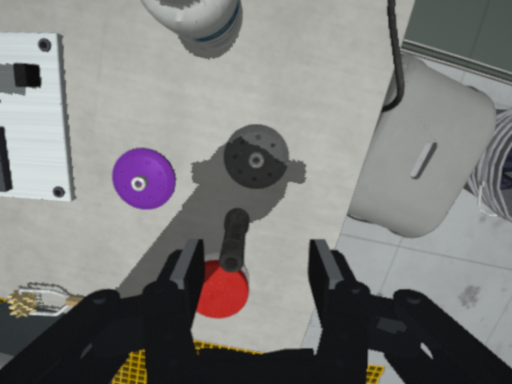

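The dark plate with its boss is at wrist pixel (256,158). The torch is just below it at (235,240), and the purple decoy is to the left at (143,178). I'll measure the boss from depth.

```bash
cat >> h.py <<'E'
def cloud(d,C):
    K,D,M=C; v,u=np.mgrid[0:384,0:512]; p=cv2.undistortPoints(np.stack([u.ravel(),v.ravel()],1).astype(float)[:,None],K,D)[:,0]
    P=np.c_[p,np.ones(len(p))]*d.ravel()[:,None]; P=P@M[:3,:3].T+M[:3,3]; P[d.ravel()<=0]=np.nan
    return P.reshape(384,512,3)
E
python3 - <<'E'
from h import *
C=cal('wrist'); im,d=viewer.grab_frame('wrist'); P=cloud(d,C)
q=P[110:205,210:305].reshape(-1,3); 
for lo,hi in((.008,.018),(.021,.032)):
    a=q[(q[:,2]>lo)&(q[:,2]<hi)]; a=a[np.hypot(a[:,0]-.578,a[:,1]+.33)<.045]
    print(len(a),np.median(a,0),a.min(0),a.max(0),(a.max(0)+a.min(0))/2)
for px in((256,158),(256,160)): print(atz(px,C,.026))
E
```

```text
2950 [ 0.57336101 -0.33099048  0.01201986] [ 0.53422939 -0.36803049  0.00800139] [ 0.60804635 -0.29502773  0.01727242] [ 0.57113787 -0.33152911  0.01263691]
136 [ 0.57143168 -0.33202203  0.02495375] [ 0.56309486 -0.33985729  0.02110781] [ 0.57913801 -0.32422416  0.02652633] [ 0.57111643 -0.33204073  0.02381707]
[ 0.57358527 -0.33052495  0.026     ]
[ 0.57143362 -0.33102902  0.026     ]
```

>>> arm_command(plan=[[[0.05,0.05,4.2],[0,0,0],4],[[0,0,4.2],[0,0,0],4],[[0,0,4.2],[0,0,0],4],[[0,0,4.2],[0,0,0],4],[[0,0,3.2],[0,0,0],4],[[0,0,1.4],[0,0,0],4],[[0,0,0],[0,0,0],0],[[0,0,0],[0,0,0],0],[[0,0,0],[0,0,0],0],[[0,0,0],[0,0,0],0]], grip_force=40)

```text
time_s: 4.15
tcp_pos: [0.5703, -0.333, 0.1923]
eef_rot: [[0.974, 0.225, 0.002], [0.225, -0.974, -0.001], [0.002, 0.002, -1.0]]
ft_force: [0.4, -0.3, -1.0]
gripper_width: 0.155
finger_force: 39.0
```

>>> arm_command(plan=[[[0,0,-3],[0,0,0],0],[[0,0,-4.5],[0,0,0],0],[[0,0,-4.5],[0,0,0],0],[[-0.6,-4,-1.5],[0,0,0],0],[[-0.6,-4,-1.5],[0,0,0],0],[[-0.6,-4,-1.5],[0,0,0],0],[[-0.6,-4,-1.5],[0,0,0],0],[[-0.6,-4,-1.5],[0,0,0],0],[[-0.6,-4,-1.5],[0,0,0],0],[[-0.6,-4,0],[0,0,0],0],[[-0.6,-4,0],[0,0,0],0],[[-0.5,-3.5,0],[0,0,0],0]])

```text
time_s: 5.35
tcp_pos: [0.4371, 0.0032, 0.4019]
eef_rot: [[0.974, 0.226, 0.002], [0.226, -0.974, 0.0], [0.002, -0.0, -1.0]]
ft_force: [-0.4, 1.1, -0.6]
gripper_width: 0.152
finger_force: 39.2
```

```bash
python3 - <<'E'
from h import *
np.set_printoptions(precision=4,suppress=True)
s=arm.sense(); print(s['time_s'],s['tcp_pos'],s['gripper_width'],s['finger_force'])
C=cal('wrist'); im,d=viewer.grab_frame('wrist'); cv2.imwrite('pics/w2.png',im); np.savez('w2.npz',d=d,K=C[0],D=C[1],M=C[2])
for k,z in dict(nest=.012,fixture=0,lever_pivot=.034,keeper=.024,loop_bar=None,loop_fin=None,lever_tip=None,crank_pin=None,jaw=None).items():
    for r in viewer.pinpoint(k,'wrist')[:2]: print(k,r['confidence'],r['pixel'],atd(r['pixel'],C,d),None if z is None else atz(r['pixel'],C,z))
E
```

```text
5.35 [0.4371 0.0032 0.4019] 0.152181274724504 39.196404218673706
nest 0.95 [251.6, 105.2] [0.494  0.0208 0.012 ] [0.494  0.0208 0.012 ]
fixture 0.7 [259.8, 60.0] [0.5407 0.0228 0.0113] [0.5417 0.0229 0.    ]
lever_pivot 0.56 [300.0, 3.8] [ 0.5958 -0.0023  0.0376] [ 0.5968 -0.0026  0.034 ]
crank_pin 0.68 [330.6, 4.5] [ 0.5938 -0.0256  0.0684] NoneTraceback (most recent call last):
  File "<stdin>", line 6, in <module>
ValueError: it knows: applicator, backing_plate, crank_pin, fixture, jar_purple, keeper, lever_pivot, lever_tip, loop_bar, loop_fin, nest, pad_white, squeeze_bottle, torch, touchup_bottle, wax_tin
```

View pics/w2.png

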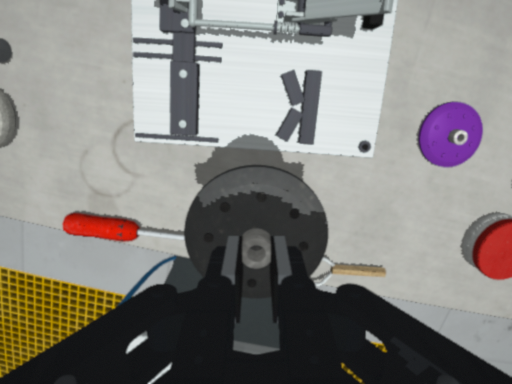

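The plate hangs from the fingers. The V-jaw is at (290-315,107), the sliding jaw at (183,95), and the nest gap between them is around (250,105).

```bash
python3 - <<'E'
from h import *
np.set_printoptions(precision=4,suppress=True)
z=np.load('w2.npz'); C=(z['K'],z['D'],z['M'])
a=atz((133,142),C,.012);b=atz((375,157),C,.012); print(a,b,np.linalg.norm(a-b))
yv=(a-b)/np.linalg.norm(a-b); yaw=np.arctan2(-yv[0],yv[1]); R=np.array([[np.cos(yaw),-np.sin(yaw)],[np.sin(yaw),np.cos(yaw)]])
o=(a+b)[:2]/2+R@[.095,0]; print('yaw',yaw,'origin',o)
F=lambda x,y:o+R@np.array([x,y])
print('nest',F(-.045,.005),'pivot',F(.05,-.035),'jaw lane pts')
for px,h in (((197,105),.028),((290,106),.026),((304,100),.026),((320,80),.026),((303,140),.026)): print(px,R.T@(atz(px,C,h)[:2]-o))
print('boss top', )
P=cloud(z['d'],C); q=P[235:262,245:270].reshape(-1,3); print(np.nanmedian(q,0))
E
```

```text
[0.426 0.141 0.012] [ 0.4708 -0.1273  0.012 ] 0.2720305023278849
yaw 0.16576496177575864 origin [0.5421 0.0226]
nest [0.4969 0.0201] pivot [ 0.5972 -0.0037] jaw lane pts
(197, 105) [-0.0501  0.062 ]
(290, 106) [-0.0453 -0.0335]
(304, 100) [-0.0383 -0.0473]
(320, 80) [-0.0176 -0.0615]
(303, 140) [-0.0795 -0.0504]
boss top
[0.4415 0.0028 0.2342]
```

>>> arm_command(plan=[[[3,-0.5,0],[0,0,0],0],[[3,-0.45,3],[0,0,0],0],[[0,0,4],[0,0,0],0],[[0,0,4],[0,0,0],0],[[0,0,4],[0,0,0],0],[[0,0,2.5],[0,0,0],0],[[0,0,1.4],[0,0,0],0],[[0,0,0.6],[0,0,0],0],[[0,0,0],[0,0,0],0],[[0,0,0],[0,0,0],0]])

```text
time_s: 6.8
tcp_pos: [0.4954, 0.0236, 0.2063]
eef_rot: [[0.975, 0.224, 0.002], [0.224, -0.975, 0.0], [0.002, 0.0, -1.0]]
ft_force: [0.5, -0.3, -1.4]
gripper_width: 0.151
finger_force: 39.3
```

>>> arm_command(plan=[[[0,0,0.15],[0,0,0],0],[[0,0,0],[0,0,0],2.2],[[0,0,0],[0,0,0],4],[[0,0,0],[0,0,0],4],[[0,0,-1],[0,0,0],4],[[0,0,-4],[0,0,0],4],[[0,0,-4],[0,0,0],4],[[0,0,-4],[0,0,0],4],[[-1,0,-4.5],[0,0,0],4]])

```text
time_s: 7.7
tcp_pos: [0.4852, 0.0219, 0.3814]
eef_rot: [[0.974, 0.225, 0.001], [0.225, -0.974, 0.0], [0.001, -0.0, -1.0]]
ft_force: [-0.1, -0.7, 0.2]
gripper_width: 0.468
finger_force: 0.0
```

```bash
python3 - <<'E'
from h import *
np.set_printoptions(precision=4,suppress=True)
s=arm.sense(); print(s['time_s'],s['tcp_pos'],s['gripper_width'],s['joint_positions'])
C=cal('wrist'); im,d=viewer.grab_frame('wrist'); cv2.imwrite('pics/w3.png',im); np.savez('w3.npz',d=d,K=C[0],D=C[1],M=C[2])
for k,z in dict(backing_plate=.012,nest=.012,lever_pivot=.034,keeper=.024,loop_bar=None,loop_fin=None,lever_tip=None,crank_pin=None).items():
    for r in viewer.pinpoint(k,'wrist')[:2]: print(k,r['confidence'],r['pixel'],atd(r['pixel'],C,d),None if z is None else atz(r['pixel'],C,z))
E
```

```text
7.7 [0.4852 0.0219 0.3814] 0.4681501777815228 [-0.0275  0.3922 -0.0866  1.9159  0.0443  0.834  -1.4807]
backing_plate 0.87 [253.7, 151.4] [0.5018 0.0277 0.0372] [0.4972 0.0268 0.012 ]
backing_plate 0.81 [455.0, 182.4] [ 0.5151 -0.1969  0.014 ] [ 0.5148 -0.1983  0.012 ]
nest 0.34 [253.7, 149.6] [0.5034 0.028  0.0366] [0.499  0.0272 0.012 ]
lever_pivot 0.89 [306.5, 57.7] [ 0.599  -0.0023  0.0151] [0.5967 0.     0.034 ]
keeper 0.66 [187.2, 50.4] [0.5779 0.1048 0.0457] [0.5792 0.1096 0.024 ]
loop_bar 0.81 [202.5, 49.9] [0.5812 0.0919 0.045 ] None
lever_tip 0.66 [395.0, 59.0] [ 0.6041 -0.0561  0.098 ] None
crank_pin 0.79 [336.2, 57.0] [ 0.5996 -0.0202  0.0638] None
crank_pin 0.51 [256.3, 148.9] [0.5047 0.0257 0.0371] None
```

View pics/w3.png

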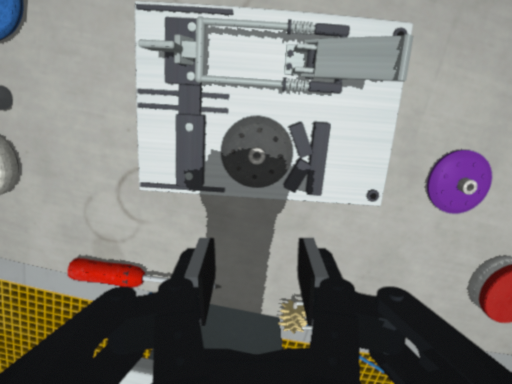

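The plate sits between the jaws at (257,152). The loop's bar is at (203,50), the keeper just left of it, and the fin at (155,44). The lever is leaning up at (360,58). Next I'll measure these in the fixture frame.

```bash
cat >> h.py <<'E'
yaw=.166; Rf=np.array([[np.cos(yaw),-np.sin(yaw)],[np.sin(yaw),np.cos(yaw)]]); of=np.array([.5415,.0226])
def toF(p): p=np.asarray(p); return np.concatenate([(p[...,:2]-of)@Rf,p[...,2:]],-1)
def toW(p): p=np.asarray(p); return np.concatenate([p[...,:2]@Rf.T+of,p[...,2:]],-1)
E
python3 - <<'E'
from h import *
np.set_printoptions(precision=1,suppress=True,linewidth=150)
z=np.load('w3.npz'); C=(z['K'],z['D'],z['M']); P=toF(cloud(z['d'],C))*1000
print('corner TL,TR', [toF(atz(p,C,.012))*1000 for p in((136,4),(412,22),(381,205),(139,188))])
for r in range(14,88,4): print(r,[ (int(a),int(b),int(c)) if a==a else None for a,b,c in P[r,138:216:5]])
E
```

```text
corner TL,TR [array([ 92.7, 131.7,  12. ]), array([  94. , -133.7,   12. ]), array([ -94.1, -133.8,   12. ]), array([-90.9, 134.6,  12. ])]
14 [(83, 129, 12), (84, 125, 10), (83, 119, 13), (84, 115, 12), (84, 110, 11), (84, 105, 11), (84, 100, 12), (85, 96, 11), (85, 91, 11), (85, 86, 11), (85, 81, 11), (85, 76, 11), (86, 72, 10), (86, 67, 10), (86, 62, 11), (86, 57, 12)]
18 [(80, 129, 11), (80, 124, 12), (80, 120, 10), (80, 115, 12), (81, 110, 10), (81, 105, 11), (79, 97, 23), (79, 93, 22), (79, 88, 23), (79, 84, 22), (79, 79, 23), (80, 74, 23), (76, 66, 45), (76, 61, 44), (76, 57, 45), (77, 53, 43)]
22 [(76, 129, 12), (76, 125, 11), (77, 120, 10), (76, 115, 13), (77, 110, 11), (77, 106, 9), (75, 97, 23), (75, 93, 24), (76, 88, 23), (76, 83, 23), (76, 79, 23), (76, 74, 24), (73, 66, 45), (73, 61, 46), (73, 57, 46), (73, 53, 45)]
26 [(73, 130, 11), (73, 125, 12), (73, 120, 12), (73, 115, 11), (74, 111, 9), (73, 105, 12), (72, 98, 22), (72, 93, 23), (72, 88, 22), (72, 83, 24), (72, 78, 25), (73, 74, 24), (69, 65, 46), (70, 61, 46), (76, 62, 10), (76, 57, 11)]
30 [(69, 130, 11), (69, 1
[... 2757 characters left out ...]
 [(24, 130, 12), (24, 126, 12), (24, 121, 11), (25, 115, 12), (25, 111, 11), (25, 106, 11), (25, 97, 23), (25, 93, 23), (26, 88, 23), (26, 83, 22), (26, 78, 25), (26, 73, 24), (26, 65, 46), (26, 60, 47), (27, 56, 45), (27, 51, 46)]
82 [(20, 131, 12), (20, 126, 12), (21, 121, 11), (21, 116, 12), (21, 111, 10), (21, 106, 11), (21, 97, 23), (22, 93, 23), (22, 88, 23), (22, 83, 21), (22, 78, 24), (23, 73, 23), (23, 65, 44), (23, 65, 11), (24, 60, 11), (23, 51, 45)]
86 [(16, 131, 11), (16, 126, 11), (17, 121, 10), (17, 116, 11), (17, 111, 11), (17, 106, 11), (18, 100, 12), (18, 96, 10), (18, 88, 20), (18, 83, 21), (19, 79, 19), (19, 74, 21), (19, 69, 21), (19, 65, 11), (20, 61, 11), (20, 55, 11)]
```

```bash
python3 -c "
import cv2;im=cv2.imread('pics/w3.png');cv2.imwrite('pics/w3c.png',cv2.resize(im[0:110,130:420],None,fx=2.7,fy=2.7,interpolation=2))"
```

```text
(no output)
```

View pics/w3c.png

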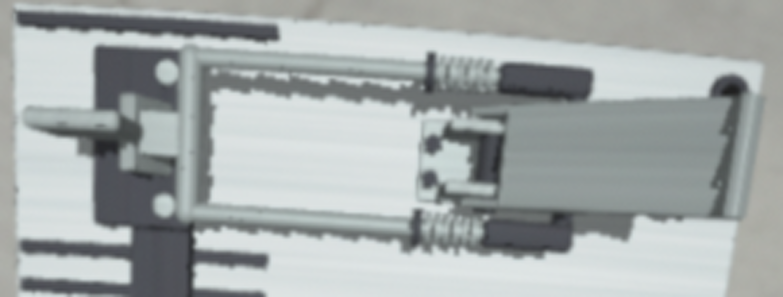

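>>> arm_command(plan=[[[3.7,-2.6,0],[0,0,0],4],[[3.7,-2.6,0],[0,0,0],4],[[3.7,-2.6,0],[0,0,-8.5],4],[[0,0,0],[0,0,-8.5],4],[[0,0,0],[0,0,-8.5],4],[[0,0,0],[0,0,-8.5],4],[[0,0,0],[0,0,-8.5],4],[[0,0,0],[0,0,-8.5],4],[[0,0,0],[0,0,-8.5],4],[[0,0,0],[0,0,-8.5],4],[[0,0,0],[0,0,-8.5],4],[[0,0,0],[0,0,-8.5],4]])

```text
time_s: 9.35
tcp_pos: [0.5757, 0.1225, 0.3778]
eef_rot: [[-0.145, 0.989, -0.003], [0.989, 0.145, -0.0], [0.0, -0.003, -1.0]]
ft_force: [-0.1, -0.1, 0.3]
gripper_width: 0.471
finger_force: 0.0
```

>>> arm_command(plan=[[[0,0,2],[0,0,-1.5],4],[[0,0,3],[0,0,0],4],[[0,0,0],[0,0,0],4]])

```text
time_s: 9.65
tcp_pos: [0.5743, 0.1215, 0.3244]
eef_rot: [[-0.165, 0.986, -0.011], [0.986, 0.165, -0.003], [-0.001, -0.011, -1.0]]
ft_force: [-1.2, -0.3, 0.2]
gripper_width: 0.466
finger_force: 0.0
```

```bash
python3 - <<'E'
from h import *
np.set_printoptions(precision=4,suppress=True)
s=arm.sense(); print(s['time_s'],s['tcp_pos'],toF(s['tcp_pos']),s['eef_rot'],s['joint_positions'])
C=cal('wrist'); im,d=viewer.grab_frame('wrist'); cv2.imwrite('pics/w4.png',im); np.savez('w4.npz',d=d,K=C[0],D=C[1],M=C[2])
for k in('loop_bar','loop_fin','keeper','lever_tip','crank_pin','lever_pivot'):
    for r in viewer.pinpoint(k,'wrist')[:1]: print(k,r['confidence'],r['pixel'],toF(atd(r['pixel'],C,d)))
P=toF(cloud(d,C)); q=P.reshape(-1,3); m=(q[:,2]>.068)&(q[:,2]<.08)&(abs(q[:,0]-.05)<.02)&(abs(q[:,1]-.093)<.035); a=q[m]; print(len(a),a.min(0),a.max(0),np.median(a,0))
E
```

```text
9.65 [0.5743 0.1215 0.3244] [0.0487 0.0921 0.3244] [[-0.1649  0.9862 -0.0107]
 [ 0.9863  0.1649 -0.0028]
 [-0.001  -0.011  -0.9999]] [ 0.0443  0.6469 -0.4722  1.6954  0.3571  0.8974 -0.4088]
loop_bar 0.66 [264.9, 217.3] [0.0519 0.0671 0.0453]
loop_fin 0.78 [264.6, 189.5] [0.051  0.0997 0.0732]
keeper 0.73 [264.6, 193.5] [0.0511 0.0967 0.0733]
crank_pin 0.8 [257.5, 342.2] [ 0.0461 -0.0479  0.0598]
lever_pivot 0.7 [261.6, 306.6] [ 0.05   -0.0435  0.0149]
347 [0.0485 0.0809 0.0682] [0.0543 0.1102 0.0753] [0.0513 0.0965 0.0728]
```

View pics/w4.png

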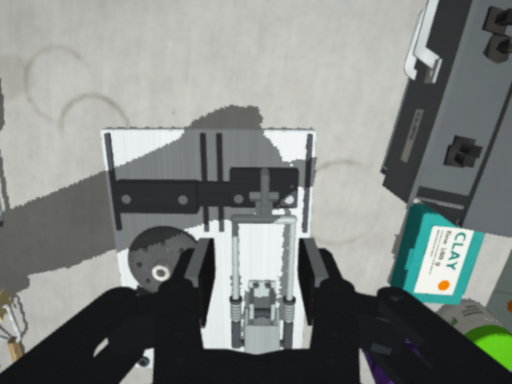

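The fin is at (264,190) between the open fingers, centred at fixture (51,96) mm. The bar at (264,217) is still short of the keeper. I'll go down and pinch.

>>> arm_command(plan=[[[0.3,0.25,3],[0,0,0],4],[[0,0,4],[0,0,0],4],[[0,0,2.5],[0,0,0],4],[[0,0,0.8],[0,0,0],4],[[0,0,0],[0,0,0],2],[[0,0,0],[0,0,0],0],[[0,0,0],[0,0,0],0],[[0,0,0],[0,0,0],0]], grip_force=30)

```text
time_s: 10.8
tcp_pos: [0.5774, 0.1263, 0.2277]
eef_rot: [[-0.164, 0.986, 0.001], [0.986, 0.164, 0.001], [0.001, 0.001, -1.0]]
ft_force: [-2.6, 1.2, 3.0]
gripper_width: 0.062
finger_force: 32.2
```

```bash
python3 - <<'E'
from h import *
np.set_printoptions(precision=4,suppress=True)
s=arm.sense(); print(s['time_s'],toF(s['tcp_pos']),s['eef_rot'],s['joint_positions'],s['gripper_width'],s['finger_force'])
E
```

```text
10.8 [0.0525 0.0964 0.2277] [[-0.1641  0.9865  0.0005]
 [ 0.9865  0.1641  0.0006]
 [ 0.0005  0.0006 -1.    ]] [-0.007   0.7749 -0.4028  1.7629  0.4425  0.6939 -0.4868] 0.062077936087365934 32.23388850688934
```

>>> arm_command(plan=[[[0.2,0,-0.5],[0,0,0],0],[[0.2,0,-0.6],[0,0,0],0],[[0.4,0,-0.2],[0,0,0],0],[[0.5,0,0],[0,0,0],0],[[0.5,0,0],[0,0,0],0],[[0.5,0,0],[0,0,0],0],[[0.6,0,0],[0,0,0],0],[[0,0,0],[0,0,0],0]])

```text
time_s: 11.6
tcp_pos: [0.5723, 0.1566, 0.2396]
eef_rot: [[-0.167, 0.986, -0.0], [0.986, 0.167, 0.002], [0.002, 0.0, -1.0]]
ft_force: [-2.5, -1.6, 0.5]
gripper_width: 0.057
finger_force: 31.9
```

```bash
python3 - <<'E'
from h import *
np.set_printoptions(precision=4,suppress=True)
s=arm.sense(); print(s['time_s'],toF(s['tcp_pos']),s['gripper_width'],s['finger_force'],s['ft_force'])
C=cal('wrist'); im,d=viewer.grab_frame('wrist'); cv2.imwrite('pics/w5.png',im); np.savez('w5.npz',d=d,K=C[0],D=C[1],M=C[2])
for k in('loop_bar','loop_fin','keeper','lever_tip','crank_pin','backing_plate'):
    for r in viewer.pinpoint(k,'wrist')[:1]: print(k,r['confidence'],r['pixel'],toF(atd(r['pixel'],C,d)))
Ct=cal('top'); im,d=viewer.grab_frame('top')
for k in('loop_bar','lever_tip','crank_pin','keeper'):
    for r in viewer.pinpoint(k,'top')[:1]: print(k,r['confidence'],r['pixel'],toF(atd(r['pixel'],Ct,d)))
E
```

```text
11.6 [0.0525 0.1271 0.2396] 0.05664217427479501 31.9461590051651 [-2.45   -1.5945  0.496 ]
loop_bar 0.72 [254.7, 295.4] [0.0511 0.1163 0.0855]
loop_fin 0.98 [254.8, 262.6] [0.0511 0.1322 0.0845]
backing_plate 0.56 [131.7, 351.8] [0.0159 0.1321 0.1357]
lever_tip 0.86 [241.7, 177.6] [0.0495 0.0093 0.1127]
crank_pin 0.88 [257.0, 175.0] [ 0.0611 -0.0308  0.0634]
keeper 0.64 [143.6, 217.6] [-0.0046  0.2775  0.0303]
```

View pics/w5.png

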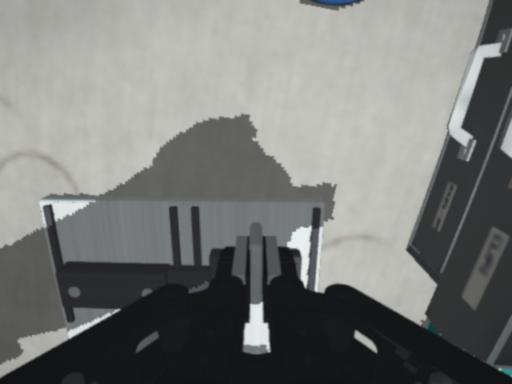

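The fin is firmly held at (255,290) and the lever has swung over to about 2.0 rad. The bar should now be beyond the keeper's top, so I'll lower it while pitching.

>>> arm_command(plan=[[[0.63,0,0.42],[0,-2,0],0],[[0.63,0,0.42],[0,-2,0],0],[[0.63,0,0.42],[0,-2,0],0],[[0.63,0,0.42],[0,-2,0],0],[[0.63,0,0.42],[0,-2,0],0],[[0.63,0,0.42],[0,-2,0],0],[[0,0,0],[0,0,0],0],[[0,0,0],[0,0,0],0]])

```text
time_s: 13.0
tcp_pos: [0.5672, 0.1889, 0.2105]
eef_rot: [[-0.161, 0.986, 0.034], [0.965, 0.164, -0.205], [-0.208, -0.0, -0.978]]
ft_force: [-2.1, -0.3, -2.7]
gripper_width: 0.06
finger_force: 31.3
```

```bash
python3 - <<'E'
from h import *
np.set_printoptions(precision=4,suppress=True)
s=arm.sense(); R=s['eef_rot']; p=np.array(s['tcp_pos']); print(s['time_s'],toF(p),toF(p+np.array(R)@[0,0,.182]),s['gripper_width'],s['finger_force'],s['ft_force'],R[2])
Ct=cal('top'); im,d=viewer.grab_frame('top'); cv2.imwrite('pics/t6.png',im)
for k in('loop_bar','lever_tip','crank_pin','keeper','loop_fin'):
    for r in viewer.pinpoint(k,'top')[:1]: print(k,r['confidence'],r['pixel'],toF(atd(r['pixel'],Ct,d)))
E
```

```text
13.0 [0.0528 0.1597 0.2105] [0.0527 0.1219 0.0324] 0.059833831190826164 31.323963403701782 [-2.1445 -0.26   -2.6741] [-0.2079 -0.0004 -0.9782]
loop_bar 0.7 [213.1, 188.5] [0.0454 0.0877 0.0417]
lever_tip 0.57 [243.6, 177.2] [0.05   0.0046 0.1121]
crank_pin 0.92 [256.4, 178.8] [ 0.0566 -0.0288  0.0368]
keeper 0.65 [215.9, 186.4] [0.0501 0.0798 0.041 ]
loop_fin 0.54 [200.3, 192.7] [0.0439 0.1254 0.0136]
```

>>> arm_command(plan=[[[0.04,0,0.17],[0,-0.5,0],0],[[0.04,0,0.17],[0,-0.5,0],0],[[0.04,0,0.17],[0,0,0],0],[[0.04,0,0.17],[0,0,0],0],[[0,0,0],[0,0,0],0]])

```text
time_s: 13.8
tcp_pos: [0.5669, 0.1902, 0.2041]
eef_rot: [[-0.162, 0.986, 0.038], [0.961, 0.166, -0.221], [-0.225, 0.0, -0.974]]
ft_force: [-3.0, 2.8, 0.7]
gripper_width: 0.057
finger_force: 32.2
```

```bash
python3 - <<'E'
from h import *
np.set_printoptions(precision=4,suppress=True)
s=arm.sense(); R=s['eef_rot']; p=np.array(s['tcp_pos']); print(s['time_s'],toF(p),toF(p+np.array(R)@[0,0,.17]),s['ft_force'])
for n in('scene','top'):
    im,d=viewer.grab_frame(n); cv2.imwrite(f'pics/{n}7.png',im)
    C=cal(n)
    if n=='scene': cv2.imwrite('pics/s7c.png',cv2.resize(im[150:250,180:310],None,fx=5,fy=5,interpolation=2))
    P=toF(cloud(d,C)).reshape(-1,3)*1000
    m=(abs(P[:,0]-50)<32)&(P[:,1]>60)&(P[:,1]<112)&(P[:,2]>15)&(P[:,2]<60)
    if n=='top':
        a=P[m]; print(a[np.argsort(a[:,1])].astype(int).tolist())
E
```

```text
13.8 [0.0528 0.1611 0.2041] [0.0529 0.1229 0.0384] [-3.0464  2.8065  0.7206]
[[28, 60, 15], [79, 60, 37], [75, 60, 42], [29, 60, 41], [73, 61, 37], [27, 61, 39], [24, 61, 40], [77, 63, 34], [30, 63, 39], [74, 63, 36], [27, 63, 39], [25, 64, 37], [56, 64, 17], [74, 64, 20], [71, 65, 24], [49, 65, 22], [53, 65, 15], [24, 65, 24], [68, 65, 24], [46, 65, 22], [43, 65, 27], [65, 65, 26], [76, 65, 40], [23, 66, 19], [19, 66, 23], [63, 66, 22], [74, 66, 38], [41, 66, 21], [38, 66, 26], [60, 66, 24], [27, 66, 41], [57, 66, 26], [35, 66, 25], [25, 66, 39], [55, 67, 24], [33, 67, 24], [74, 67, 26], [52, 67, 25], [49, 67, 28], [71, 67, 24], [69, 68, 24], [47, 68, 24], [25, 68, 23], [65, 68, 27], [43, 68, 27], [22, 68, 23], [77, 68, 38], [63, 68, 25], [73, 68, 41], [41, 68, 24], [19, 68, 23], [38, 68, 26], [61, 69, 23], [28, 69, 37], [58, 69, 25], [36, 69, 23], [25, 69, 39], [55, 69, 26], [33, 69, 23], [74, 70, 24], [53, 70, 22], [49, 70, 25], [72, 70, 22], [47, 70, 24], [69, 70, 24], [22, 70, 28], [25, 70, 22], [44, 71, 23], [67, 71, 21], [77, 71, 37], [41, 71, 25], [74, 71, 40], [64, 71, 23], 
[... 3193 characters left out ...]
64, 98, 26], [57, 98, 32], [40, 98, 25], [61, 98, 25], [55, 98, 32], [22, 98, 17], [52, 98, 33], [37, 98, 23], [78, 99, 26], [19, 99, 15], [32, 99, 25], [47, 99, 33], [50, 99, 29], [35, 99, 19], [76, 99, 22], [29, 99, 23], [73, 99, 25], [44, 99, 30], [27, 100, 23], [58, 100, 32], [55, 101, 31], [69, 101, 16], [52, 101, 32], [51, 102, 27], [47, 102, 30], [45, 102, 27], [51, 103, 39], [50, 104, 35], [56, 104, 28], [20, 104, 16], [51, 105, 41], [49, 106, 38], [48, 106, 15], [64, 107, 17], [53, 107, 48], [50, 107, 49], [49, 108, 43], [26, 109, 15], [70, 109, 15], [52, 109, 54], [24, 109, 15], [62, 110, 16], [49, 110, 44], [46, 111, 44], [76, 111, 15], [52, 111, 57], [44, 111, 43], [49, 111, 58]]
```

View pics/s7c.png

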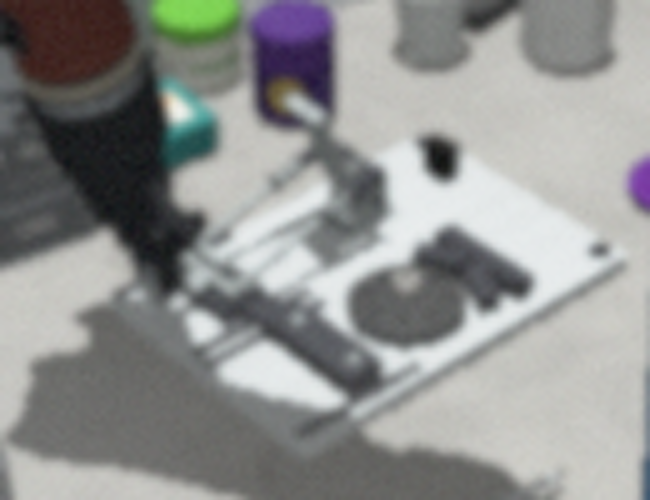

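The loop's bar is down behind the keeper: its depth points are at y 86–92 with the top at 34 mm, past the keeper top. The lever is over at about 2 rad. Time to release and retreat.

>>> arm_command(plan=[[[0,0,0],[0,0,0],1.5],[[0,0,0],[0,0,0],3],[[0,0,0],[0,0,0],3],[[0,0,-1],[0,0,0],3],[[0,0,-3],[0,0,0],3],[[0,0,-4],[0,0,0],3],[[0,0,-3],[0,6.5,0],3],[[0,0,0],[0,6.5,0],3],[[0,0,0],[0,0,0],0]])

```text
time_s: 14.8
tcp_pos: [0.5638, 0.2123, 0.313]
eef_rot: [[-0.162, 0.987, 0.003], [0.987, 0.162, 0.001], [0.0, 0.003, -1.0]]
ft_force: [-0.7, -1.5, -1.2]
gripper_width: 0.198
finger_force: 0.0
```

```bash
python3 - <<'E'
from h import *
np.set_printoptions(precision=4,suppress=True)
s=arm.sense(); print(s['time_s'],toF(s['tcp_pos']),s['eef_rot'],s['joint_positions'])
C=cal('wrist'); im,d=viewer.grab_frame('wrist'); cv2.imwrite('pics/w8.png',im)
for k in('loop_bar','loop_fin','keeper','lever_tip','crank_pin','lever_pivot','backing_plate'):
    for r in viewer.pinpoint(k,'wrist')[:1]: print(k,r['confidence'],r['pixel'],toF(atd(r['pixel'],C,d)))
P=toF(cloud(d,C)).reshape(-1,3)*1000
for x0,x1 in((28,34),(66,72),(47,54)):
    m=(P[:,0]>x0)&(P[:,0]<x1)&(P[:,1]>-60)&(P[:,1]<115)&(P[:,2]>27); a=P[m]; h=np.round(a[:,1]/4)*4
    print(x0,[(int(y),int(a[h==y][:,2].max())) for y in np.unique(h)])
E
```

```text
14.8 [0.0534 0.1834 0.313 ] [[-0.1622  0.9868  0.0032]
 [ 0.9868  0.1622  0.0007]
 [ 0.0002  0.0033 -1.    ]] [-0.1442  0.6707 -0.4171  1.6678  0.3364  0.8714 -0.5359]
loop_bar 0.82 [255.0, 286.0] [0.0522 0.0913 0.031 ]
loop_fin 0.59 [254.6, 259.4] [0.052  0.1294 0.0508]
keeper 0.65 [255.4, 292.2] [0.0525 0.0801 0.0243]
28 [(32, 44), (36, 46), (40, 45), (44, 44), (48, 43), (52, 41), (56, 40)]
66 [(44, 43), (56, 40), (88, 33), (92, 32)]
47 [(80, 44), (84, 43), (88, 43), (92, 33), (96, 31), (100, 30), (104, 29), (112, 57), (116, 55)]
```

View pics/w8.png

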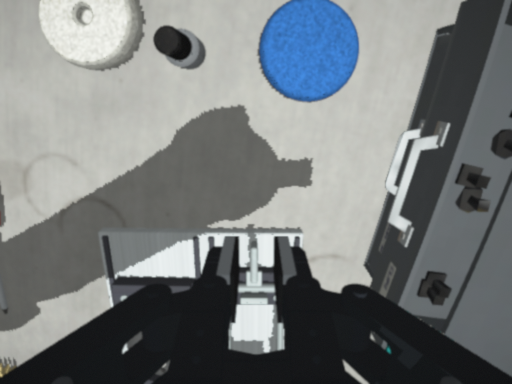

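The bar stays down behind the keeper after release: y ≈ 91 and z ≈ 28 against a keeper at 79. I'm moving to the lever with fingers shut.

>>> arm_command(plan=[[[-3.6,-0.1,0],[0,0,0],0],[[-3.6,-0.1,0],[0,0,0],0],[[-3.6,0,0],[0,0,0],0],[[-3.6,0,0],[0,0,0],0],[[0,0,3],[0,0,0],0],[[0,0,2.2],[0,0,0],0],[[0,0,0],[0,0,0],0]])

```text
time_s: 15.9
tcp_pos: [0.5835, 0.0711, 0.256]
eef_rot: [[-0.165, 0.986, -0.007], [0.986, 0.165, -0.002], [-0.0, -0.007, -1.0]]
ft_force: [-0.1, 1.6, 0.9]
gripper_width: -0.004
finger_force: 0.0
```

```bash
python3 - <<'E'
from h import *
np.set_printoptions(precision=4,suppress=True)
s=arm.sense(); print(s['time_s'],toF(s['tcp_pos']),s['ft_force'])
C=cal('top'); im,d=viewer.grab_frame('top')
for k in('loop_bar','keeper','lever_tip','crank_pin'):
    for r in viewer.pinpoint(k,'top')[:1]: print(k,r['confidence'],r['pixel'],toF(atd(r['pixel'],C,d)))
C=cal('scene'); im,d=viewer.grab_frame('scene')
for k in('loop_bar','keeper','lever_tip','crank_pin'):
    for r in viewer.pinpoint(k,'scene')[:1]: print(k,r['confidence'],r['pixel'],toF(atd(r['pixel'],C,d)))
E
```

```text
15.9 [0.0494 0.0409 0.256 ] [-0.1215  1.5817  0.938 ]
loop_bar 0.65 [213.0, 189.5] [0.0442 0.0889 0.0339]
keeper 0.59 [216.4, 189.3] [-0.0405  0.0478  0.4891]
loop_bar 0.59 [222.1, 204.5] [0.0494 0.0888 0.031 ]
keeper 0.63 [222.8, 204.3] [0.0483 0.087  0.0315]
lever_tip 0.69 [243.1, 173.6] [0.0403 0.0085 0.1131]
crank_pin 0.9 [252.0, 181.7] [ 0.039  -0.0258  0.0673]
```

>>> arm_command(plan=[[[-1.1,0,-0.3],[0,0,0],0],[[-1.1,0,-0.3],[0,0,0],0],[[-1.1,0,-0.3],[0,0,0],0],[[-1.1,0,-0.3],[0,0,0],0],[[-1.1,0,-0.3],[0,0,0],0],[[-1.2,0,0],[0,0,0],0],[[-1.2,0,0],[0,0,0],0],[[0,0,0],[0,0,0],0]])

```text
time_s: 17.2
tcp_pos: [0.5981, -0.0096, 0.2736]
eef_rot: [[-0.161, 0.987, -0.0], [0.987, 0.161, -0.002], [-0.002, -0.001, -1.0]]
ft_force: [0.3, -0.2, -0.2]
gripper_width: 0.008
finger_force: 0.0
```

```bash
cat > st.py <<'E'
from h import *
np.set_printoptions(precision=4,suppress=True)
s=arm.sense(); print(s['time_s'],toF(s['tcp_pos']),s['ft_force'])
for n in('scene','top'):
    C=cal(n); im,d=viewer.grab_frame(n); cv2.imwrite(f'pics/st_{n}.png',im)
    for k in('loop_bar','loop_fin','keeper','lever_tip','crank_pin','backing_plate'):
        for r in viewer.pinpoint(k,n)[:1]: print(n,k,round(r['confidence'],2),np.round(r['pixel']),toF(atd(r['pixel'],C,d)))
E
python3 st.py
```

```text
17.2 [ 0.0505 -0.0411  0.2736] [ 0.3188 -0.2102 -0.2491]
scene loop_bar 0.63 [226. 202.] [0.0493 0.075  0.0332]
scene loop_fin 0.63 [217. 206.] [0.0512 0.1081 0.0364]
scene keeper 0.83 [228. 203.] [0.0403 0.0719 0.0328]
scene lever_tip 0.75 [256. 166.] [ 0.0397 -0.0436  0.1169]
scene crank_pin 0.79 [257. 179.] [ 0.0395 -0.0492  0.0679]
scene backing_plate 0.67 [264. 210.] [-0.052   0.0064  0.0237]
top loop_bar 0.6 [220. 186.] [0.0509 0.0691 0.0415]
top loop_fin 0.54 [208. 190.] [0.0478 0.1035 0.012 ]
top keeper 0.64 [222. 184.] [0.0542 0.0639 0.0387]
top lever_tip 0.71 [249. 221.] [-0.0506  0.0064  0.0271]
top crank_pin 0.73 [266. 178.] [-0.0409 -0.0239  0.5244]
top backing_plate 0.66 [250. 218.] [-0.0433  0.0028  0.0286]
```

>>> arm_command(plan=[[[-0.85,0,0.45],[0,0,0],0],[[-0.8,0,0.5],[0,0,0],0],[[-0.7,0,0.6],[0,0,0],0],[[-0.7,0,0.6],[0,0,0],0],[[-0.5,0,0.8],[0,0,0],0],[[-0.5,0,0.8],[0,0,0],0],[[0,0,0],[0,0,0],0]])

```text
time_s: 18.6
tcp_pos: [0.6041, -0.0484, 0.235]
eef_rot: [[-0.162, 0.987, -0.002], [0.987, 0.162, -0.001], [-0.001, -0.003, -1.0]]
ft_force: [0.1, -0.5, -0.5]
gripper_width: 0.001
finger_force: 0.0
```

```bash
python3 st.py; python3 -c "
import cv2;im=cv2.imread('pics/st_scene.png');cv2.imwrite('pics/s9c.png',cv2.resize(im[140:250,190:310],None,fx=5,fy=5,interpolation=2))"
```

```text
18.6 [ 0.05   -0.0804  0.235 ] [ 0.1139 -0.4998 -0.4817]
scene loop_bar 0.66 [229. 200.] [0.0441 0.0667 0.0411]
scene loop_fin 0.58 [216. 204.] [0.0521 0.1105 0.0421]
scene keeper 0.72 [230. 203.] [0.035  0.0671 0.0325]
scene lever_tip 0.92 [272. 172.] [ 0.0369 -0.1129  0.064 ]
scene crank_pin 0.82 [257. 183.] [ 0.043  -0.0518  0.0486]
scene backing_plate 0.66 [315. 191.] [-0.4567  0.2723  0.4436]
top loop_bar 0.68 [220. 186.] [0.0512 0.0689 0.0341]
top loop_fin 0.57 [207. 189.] [0.051  0.107  0.0139]
top keeper 0.71 [222. 188.] [0.0426 0.0646 0.0439]
top crank_pin 0.73 [251. 219.] [-0.0474  0.0009  0.0301]
top backing_plate 0.57 [248. 218.] [-0.0414  0.0081  0.0277]
```

View pics/s9c.png

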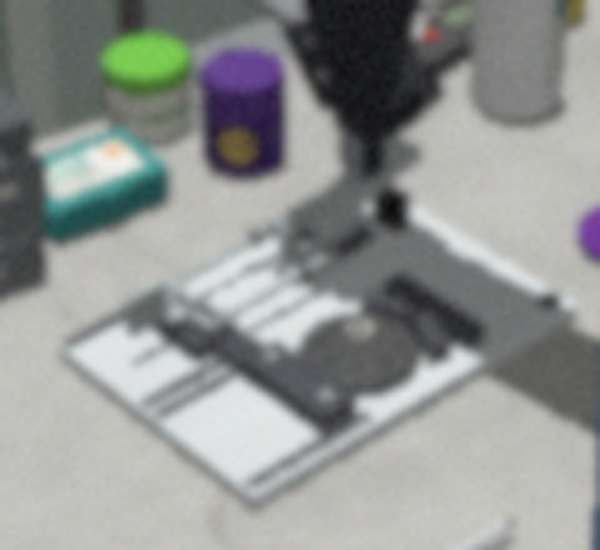

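The jaw is closed against the disc and the lever is nearly flat. I'll press the last part.

>>> arm_command(plan=[[[-0.3,0,0.5],[0,0,0],0],[[-0.2,0,0.5],[0,0,0],0],[[-0.1,0,0.5],[0,0,0],0],[[0,0,0.4],[0,0,0],0],[[0,0,0],[0,0,0],0],[[0,0,0],[0,0,0],0]])

```text
time_s: 19.9
tcp_pos: [0.6052, -0.0527, 0.2184]
eef_rot: [[-0.164, 0.986, -0.001], [0.986, 0.164, -0.002], [-0.001, -0.001, -1.0]]
ft_force: [-2.8, -1.0, 8.1]
gripper_width: -0.002
finger_force: 3.9
```

```bash
python3 st.py
```

```text
19.9 [ 0.0504 -0.0848  0.2184] [-2.7503 -0.963   8.1021]
scene loop_bar 0.58 [225. 200.] [0.0561 0.0714 0.0337]
scene loop_fin 0.74 [217. 203.] [0.0494 0.1065 0.045 ]
scene keeper 0.93 [228. 202.] [0.0442 0.0688 0.0332]
scene lever_tip 0.76 [271. 177.] [ 0.0422 -0.1106  0.0458]
scene crank_pin 0.59 [258. 185.] [ 0.037  -0.0484  0.0439]
scene backing_plate 0.72 [262. 213.] [-0.0589  0.022   0.0266]
top loop_bar 0.48 [223. 187.] [0.0458 0.0622 0.0421]
top loop_fin 0.67 [207. 188.] [0.0493 0.1036 0.0396]
top keeper 0.58 [222. 185.] [0.0507 0.0635 0.0417]
top crank_pin 0.55 [270. 179.] [ 0.0502 -0.0645  0.0459]
top backing_plate 0.87 [248. 214.] [-0.0312  0.0043  0.0272]
```

>>> arm_command(plan=[[[0,0,0.3],[0,0,0],0],[[0,0,0.2],[0,0,0],0],[[0,0,0],[0,0,0],0],[[0,0,-1.5],[0,0,0],0],[[0,0,-4],[0,0,0],0],[[3,0,-4.5],[0,0,0],0],[[4.5,0,-4],[0,0,0],0],[[4.5,0,0],[0,0,0],0],[[4.5,0,0],[0,0,0],0],[[0,0,0],[0,0,0],0]])

```text
time_s: 21.6
tcp_pos: [0.5775, 0.1099, 0.3434]
eef_rot: [[-0.178, 0.984, 0.0], [0.984, 0.178, 0.008], [0.008, 0.001, -1.0]]
ft_force: [0.0, 0.3, 0.4]
gripper_width: -0.002
finger_force: 0.0
```

```bash
python3 st.py; python3 - <<'E'
from h import *
s=arm.sense(); print(toF(s['tcp_pos']))
C=cal('wrist'); im,d=viewer.grab_frame('wrist'); cv2.imwrite('pics/w10.png',im)
P=toF(cloud(d,C)).reshape(-1,3)*1000
C=cal('top'); im,d=viewer.grab_frame('top'); P2=toF(cloud(d,C)).reshape(-1,3)*1000
C=cal('scene'); im,d=viewer.grab_frame('scene'); P3=toF(cloud(d,C)).reshape(-1,3)*1000
for n,Q in(('w',P),('t',P2),('s',P3)):
  for lab,x0,x1,y0,y1 in(('lever',40,60,-130,-50),('hook',44,56,45,115),('jawlane',-50,-40,-60,90)):
    m=(Q[:,0]>x0)&(Q[:,0]<x1)&(Q[:,1]>y0)&(Q[:,1]<y1)&(Q[:,2]>5)&(Q[:,2]<130); a=Q[m]; h=np.round(a[:,1]/5)*5
    print(n,lab,[(int(y),int(np.median(a[h==y][:,2]))) for y in np.unique(h)])
m=(P2[:,2]>33)&(P2[:,2]<43)&(np.hypot(P2[:,0]+45,P2[:,1]-5)<20); print('boss top',P2[m].mean(0),m.sum())
m=(P[:,2]>33)&(P[:,2]<43)&(np.hypot(P[:,0]+45,P[:,1]-5)<20); print('boss wrist',P[m].mean(0),m.sum())
E
```

```text
21.6 [0.0499 0.0802 0.3434] [0.0391 0.2597 0.4202]
scene loop_bar 0.77 [229. 200.] [0.0446 0.0637 0.0374]
scene loop_fin 0.75 [215. 202.] [0.0528 0.1112 0.0501]
scene keeper 0.59 [229. 203.] [0.0389 0.0696 0.032 ]
scene lever_tip 0.89 [272. 175.] [ 0.047  -0.1188  0.0461]
scene crank_pin 0.62 [259. 186.] [ 0.0368 -0.0521  0.0379]
scene backing_plate 0.66 [262. 212.] [-0.0549  0.0167  0.0237]
top loop_bar 0.57 [271. 180.] [ 0.0473 -0.0657  0.0459]
top lever_tip 0.74 [290. 178.] [ 0.0444 -0.1154  0.0453]
top backing_plate 0.64 [334. 217.] [-0.0706 -0.2197  0.0176]
[0.05071683 0.07061202 0.34242741]
w lever [(-115, 44), (-110, 44), (-105, 44), (-100, 44), (-95, 44), (-90, 44), (-85, 44), (-80, 44), (-75, 44)]
w hook [(50, 23), (55, 24), (60, 38), (65, 42), (70, 33), (75, 33), (80, 33), (85, 33), (90, 61), (95, 62), (100, 62), (105, 61), (110, 12), (115, 11)]
w jawlane [(-50, 25), (-45, 20), (-40, 25), (-35, 22), (-30, 20), (-25, 22), (-20, 23), (-15, 24), (-10, 24), (-5, 25), (0, 35), (5, 33), (10, 36), (15, 26), (20, 25), (25, 24), (30, 24), (35, 23), (40, 21), (45, 27), (50, 27), (55,
[... 403 characters left out ...]
 (-80, 42), (-75, 45), (-70, 44), (-65, 44), (-60, 44), (-55, 44), (-50, 44)]
s hook [(50, 22), (55, 23), (65, 37), (70, 35), (75, 32), (80, 32), (85, 28), (90, 39), (95, 47), (100, 41), (105, 44), (110, 42), (115, 50)]
s jawlane [(-60, 24), (-55, 25), (-50, 25), (-45, 25), (-40, 23), (-35, 24), (-30, 19), (-25, 19), (-20, 23), (-15, 22), (-10, 24), (-5, 23), (0, 25), (5, 31), (10, 33), (15, 31), (20, 25), (25, 23), (30, 23), (35, 23), (40, 24), (45, 25), (50, 26), (55, 26), (60, 26), (65, 28), (70, 26), (75, 18), (80, 11), (85, 9), (90, 8)]
boss top [nan nan nan] 0
boss wrist [-41.93803001   6.99447672  36.36641116] 177<stdin>:11: RuntimeWarning: Mean of empty slice.
  ret = um.true_divide(
```

The lever face is flat at 44–45 mm, the bar is down behind the keeper, the jaw face is at about 43 mm against the disc, the disc is on the nest, and the arm is clear. I'm handing in.

```bash
python3 -c "
from bench import arm
print(arm.close_job())"
```

```text
the job is handed in; nothing more can be done
None
```

The backing plate is clamped boss up in the fixture, with the loop hooked behind the keeper and the lever flat past centre. The job is handed in at about 22 s; the hand-in returned no verdict.

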